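# Scoop beads from the flap carton into the tin

## Task

Refill the bead tin on the shoemaker's bench: swing both end flaps of the small carton right back so that they lean well outwards and stay open, then pick up the scoop by its handle and use it to carry at least three of the four blue beads into the tin, touching the beads with nothing but the scoop; a bead you do not carry over stays in the carton, none on the bench or left in the scoop. Finally stand the scoop upright on the bench again, clear of the carton, and let go; leave the tin where it stands and do not disturb the other things on the bench.

Things in the scene. Friction and masses are not known exactly. Their poses are not given: they have to be found in the camera images.
- carton: brown carton, fixed, open on top, outside 162 (x) x 84 (y) x 80 mm tall, walls and floor 3 mm, inside 156 x 78. Origin: centre of its underside; x along its length, -x = the 'near' end (towards the robot). Each short end has a hinged flap; long side flaps hang outside (15 mm beside the walls). Beads start in the near half (centres x -42 to -16 mm); the far half is empty
- ramp_foot (a point): inside the carton, on its floor: middle of the foot of a 45 degree card ramp that rises from here (carton x = -54 mm, z = 3 mm) to the near end wall (x = -78, z = 27 mm), across the full width
- flap_near (a joint): angle of the flap on the carton's near (-x) end: 0 = closed (flat over the carton), grows as it swings up and outward, pi/2 = upright, 3.3 = stop, hanging outside. Brown card 55 mm long, 80 wide, 4 thick; starts ajar (0.25 to 0.7), stays where it is left, moves with under 1 N. Between the two flaps' edges a gap of about 55 mm is open
- flap_far (a joint): angle of the same kind of flap on the carton's far (+x) end: 0 = closed, grows as it swings up and outward, pi/2 = upright, 3.3 = stop; starts ajar
- flap_near_hinge (a point): middle of the near flap's hinge line, on the top of the near wall (80 mm up)
- flap_far_hinge (a point): middle of the far flap's hinge line, on the top of the far wall (80 mm up)
- flap_near_edge (a point): middle of the near flap's free edge
- flap_far_edge (a point): middle of the far flap's free edge
- bead0: blue lacquered brass ball bead, 18 mm across, about 12 g, inside the carton; origin at its centre
- bead1: blue lacquered brass ball bead, 18 mm across, about 12 g, inside the carton; origin at its centre
- bead2: blue lacquered brass ball bead, 18 mm across, about 12 g, inside the carton; origin at its centre
- bead3: blue lacquered brass ball bead, 18 mm across, about 12 g, inside the carton; origin at its centre
- scoop: aluminium scoop standing on the bench, 160 g: flat tray 66 (x) x 70 mm (y), floor 2 mm, side walls 28 mm high and 1.6 thick, starting 8 mm behind the lip, back wall 36 mm high at +x, open at -x; an upright wooden handle, 18 (x) x 22 mm (y), rises on the back wall at x = +26 mm, from 40 to 140 mm up. Origin: centre of the underside; z up, -x points out of the mouth
- scoop_grip (a point): point on the axis of the scoop's handle, 118 mm above its underside, 26 mm behind its origin (+x)
- scoop_lip (a point): middle of the scoop's front lip, on its underside, 33 mm ahead (-x) of its origin
- scoop_bowl (a point): middle of the scoop's tray, 12 mm above its underside
- tin: round open cream tin with red marks, 100 mm across outside, 94 mm inside, 55 mm tall, floor 3 mm, about 300 g, loose on the bench; origin at the centre of its underside
- hammer: bystander: hammer, dark steel head, wooden handle, 270 mm long, lying flat; leave alone
- awl: bystander: awl with a dark wooden handle, 190 mm long, lying flat; leave alone
- jar: bystander: amber glass jar with black cap, 64 mm across, 85 mm tall; origin at the centre of its underside; leave alone
- spool: bystander: spool of black thread, 40 mm across, 50 mm tall; origin at the centre of its underside; leave alone
- wax: bystander: flat black-brown cake of wax, 52 mm across, 22 mm tall; leave alone
- heel_block: bystander: black rubber heel block, 22 mm tall, about 90 x 58 mm; leave alone
Mind the look-alikes: they are no part of the job. Leave any orange or purple look-alike of the scoop alone.

How it is judged:
By the outcome, as a careful person would: the job done as asked, in the order asked, and still so for the second after the job is handed in, with the robot touching nothing.
It also fails if it takes over 72 s, if anything falls off the work surface, if the arm or the gripper's body presses on something with over 40 N, if the wrist force passes 120 N, or if a joint passes its speed limit or range.

## Robot

A 7-joint arm with a two-finger parallel gripper is mounted at the origin on the work surface. World frame = base frame: x ahead of the robot, y to its left, z up, the work surface at z = 0. Lengths are in m, angles in rad, forces in N, time in s.
With the tool pointing down it reaches from about 0.4 to 0.85 m from the base axis. Payload 4.5 kg.
Tool frame: the origin (TCP) lies midway between the tips of the shut fingers; the grasp point (between the pads) lies 19 mm behind it; z points along the fingers, y is the line along which they close (so a half turn about z gives the same grasp; the last joint's range is limited). The gripper opens to 88 mm and grips with 3 to 60 N. Pads are 18 mm wide; open, the fingers measure 123 mm over their backs; the gripper's body (75 mm by 187 mm) begins 45 mm behind the grasp point.
Start: joints at [1.266, 0.689, -0.195, 1.565, 0.157, 0.902, -0.215], TCP at [0.208, -0.589, 0.214] pointing down, gripper open.
Joint ranges: [-3.01, 3.01], [-0.46, 2.08], [-1.47, 1.51], [0.13, 2.56], [-1, 4.14], [0.04, 2.09], [-2.66, 2.66]. Speed limits (rad/s): [2.57, 2.57, 3.14, 3.14, 3.14, 3.14, 3.14].

## Interface

Orientations are given as a unit quaternion [x, y, z, w].
In Python, from plant import r gives the robot as it stands.
- The arm moves only by the tool move_arm, never from a script. Its argument "targets" is a list that holds one entry, the list of rows, each a list of 7 numbers: the opening, from 0 (shut) to 1 (fully open), then the shift along the tool's x, y, z in mm, then the turn, a rotation vector about the tool's x, y, z in degrees. In form: [[[claw, dx, dy, dz, ax, ay, az], ...]]. A call has 1 to 10 rows; each row is the pose to reach, as a shift and turn from the pose commanded when the call began, along the tool's axes at that moment; what a row does not reach only later rows make up. A row lasts 1/8 s, in which the tool goes at most 62.5 mm and 10.7 degrees, less where a joint would pass 70% of its speed; a pose out of reach is approached as far as the arm can. A call with a gripper value outside its range is refused whole. The fingers move at their own pace and stop on an object; "newtons" is the grip in N (left out, the last holds). Time passes only in rows, so rows that repeat a pose let the fingers close. It gives the time, the measured TCP pose, the force, the opening and the grip force at its end, in the units of the state.
- r.get_state(): the state, without advancing time (a new reading comes with each control period).
- r.snapshot(name): name is "scene" or "side" or "wrist"; returns the picture (480x640x3 uint8, red, green, blue); there is no depth.
- r.camera_info(name): a dict with "fx", "fy", "cx", "cy" (pixels), "k1" (the pictures are not rectified: a ray, as slopes to the right and down, at radius r is drawn at 1 + k1 r^2 times it, then the intrinsics apply), "R" (3x3) and "t" (3): a world point X has camera coordinates R X + t. Camera axes: x right, y down, z forward; pixel columns grow to the right and rows downward; lengths in m; the calibration is good to about 2 mm. A picture is of the moment at which its call begins: read the wrist's pose just before it. camera_info takes no time and is no camera call; for the wrist camera it gives the pose at the moment of the call.
- r.finish_job(): hands the job in; it is judged then, once.
The state is a dict: "clock": time; "q": joint angles; "qd": joint speeds; "joint_torque": joint torques, N m; "tool_pos": TCP position; "eef_rot": TCP orientation; "contact_force": force on the tool from outside, world axes, zero at the start; "moment": the same for the moment, N m; "opening": opening from 0.0 (shut) to 1.0 (fully open); "finger_force": force on a finger pad.
Only numpy, scipy, OpenCV 4.12 (cv2) and the standard library are available. Lean on these libraries where they do the work, as an engineer would, in place of code of your own. Each camera call takes 0.05 s, during which the arm holds its last target. There are 200 camera calls.

## Working session

There is one attempt and no reset: what is moved stays moved. The work goes in short steps, Python scripts to look and compute and a tool call to move; the robot and the scene stay as the last step left them, time stands still between calls to the robot, and variables do not carry over. Pictures are saved under pics/ and viewed, at most 10 in all, crops included, and the job is handed in when it is done.

Besides the shell and the picture viewer there is one more tool, called after "Request:" as name(argument=value, ...) on one line, values as JSON. move_arm: Moves the arm, as the interface text tells. Its arguments: {"type":"object","properties":{"targets":{"type":"array","items":{"type":"array","items":{"type":"array","items":{"type":"number"}}}},"newtons":{"type":"number"}},"required":["targets"]}

```bash
ls; mkdir -p pics
python3 - <<'E'
from plant import r
import cv2,numpy as np
for n in ("scene","side"):
    im=r.snapshot(n); cv2.imwrite(f"pics/{n}0.png",im[:,:,::-1])
    c=r.camera_info(n); print(n,{k:np.round(v,3).tolist() for k,v in c.items()})
s=r.get_state(); print(s)
E
```

```text
pics
scene {'fx': 437.899, 'fy': 437.899, 'cx': 324.878, 'cy': 241.888, 'k1': 0.019, 'R': [[-0.854, 0.52, -0.001], [0.437, 0.717, -0.543], [-0.281, -0.464, -0.84]], 't': [0.468, -0.189, 1.195]}
side {'fx': 599.099, 'fy': 599.099, 'cx': 331.114, 'cy': 236.255, 'k1': -0.026, 'R': [[-0.956, -0.293, 0.022], [-0.186, 0.547, -0.816], [0.228, -0.784, -0.577]], 't': [0.512, 0.188, 1.537]}
{'clock': 0.1, 'q': array([ 1.26580059,  0.68989932, -0.19449721,  1.56620969,  0.15728362,
        0.90252426, -0.2150839 ]), 'qd': array([ 0.00045261, -0.00246859, -0.00238531, -0.00206264, -0.00142952,
        0.00212031, -0.00178888]), 'joint_torque': array([-2.20217982e-03, -5.28501177e+01, -1.27091311e+00, -1.53835309e+01,
       -5.24876872e-02,  2.01697752e-03,  4.39529833e-05]), 'tool_pos': array([ 0.20746663, -0.58892328,  0.21369828]), 'eef_rot': array([ 9.85680989e-01,  1.68618813e-01, -2.00461754e-04, -8.01924719e-04]), 'contact_force': array([0.56463617, 0.181901  , 0.62817732]), 'moment': array([-0.01650318,  0.0274531 ,  0.0310168 ]), 'finger_force': 0.0, 'opening': 0.9981653290771436}
```

View pics/scene0.png

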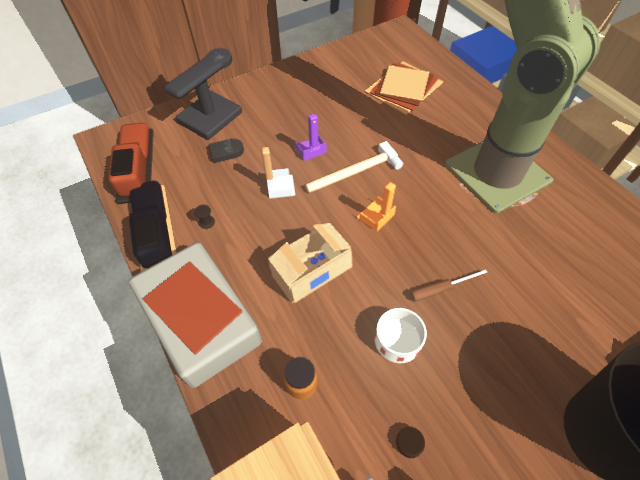

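View pics/side0.png

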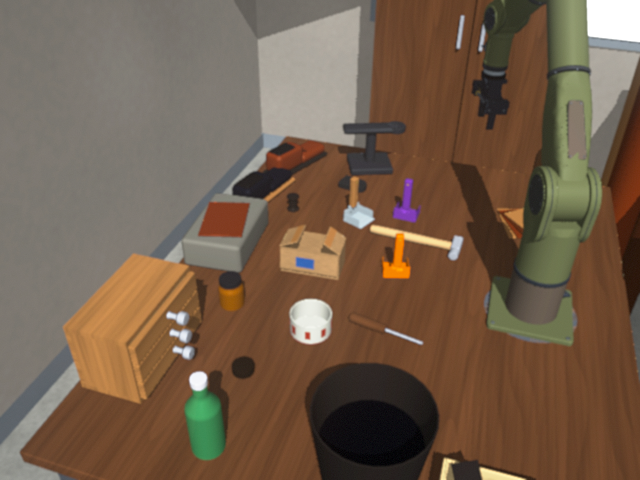

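The scene view shows the carton at (311,262), the real scoop at (278,182) with its handle at (267,162), and the tin at (401,335). The purple and orange scoops are look-alikes. The side view shows the carton at (313,252), the scoop at (358,212) and the tin at (311,322).

```bash
cat > h.py <<'E'
from plant import r
import cv2,numpy as np
from scipy.spatial.transform import Rotation as Ro
def cam(n):
    c=r.camera_info(n); c={k:np.array(v) for k,v in c.items()}; 
    c['K']=np.array([[c['fx'],0,c['cx']],[0,c['fy'],c['cy']],[0,0,1.]]); c['D']=np.array([float(c['k1']),0,0,0]); return c
def proj(c,X): return cv2.projectPoints(np.atleast_2d(np.array(X,float)),cv2.Rodrigues(c['R'])[0],c['t'],c['K'],c['D'])[0][:,0]
def ray(c,uv):
    p=cv2.undistortPoints(np.array(uv,float).reshape(-1,1,2),c['K'],c['D'])[:,0]
    d=np.c_[p,np.ones(len(p))]@c['R']; return -c['R'].T@c['t'],d
def plane(c,uv,z):
    o,d=ray(c,uv); return o+d*((z-o[2])/d[:,2])[:,None]
def tri(c1,u1,c2,u2):
    (o1,d1),(o2,d2)=ray(c1,u1),ray(c2,u2); out=[]
    for a,b in zip(d1,d2):
        s=np.linalg.lstsq(np.c_[a,-b],o2-o1,rcond=None)[0]; p,q=o1+a*s[0],o2+b*s[1]; out.append(np.r_[(p+q)/2,np.linalg.norm(p-q)])
    return np.array(out)
E
python3 - <<'E'
from h import *
np.set_printoptions(precision=3,suppress=True)
s,d=cam("scene"),cam("side")
print("tin",plane(s,[[401,328]],.055),plane(d,[[311,312]],.055))
print("carton",plane(s,[[311,255]],.08))
print("scoop handle top",tri(s,[[267,150]],d,[[353,179]]))
print("scoop tray",plane(s,[[281,185]],.0))
print("orange,purple,jar",plane(s,[[378,212],[311,150],[300,370]],.02), )
w=cam("wrist"); st=r.get_state(); T=Ro.from_quat(st['eef_rot']).as_matrix()
print("wrist cam in tool", T.T@(-w['R'].T@w['t']-st['tool_pos']), T.T@w['R'].T, w['fx'])
a,b=cv2.imread("pics/scene0.png"),cv2.imread("pics/side0.png")
A=cv2.resize(a[215:310,255:365],None,fx=4,fy=4,interpolation=cv2.INTER_CUBIC)
B=cv2.resize(b[220:290,270:360],None,fx=4,fy=4,interpolation=cv2.INTER_CUBIC)
C=np.zeros((600,800,3),np.uint8); C[:380,:440]=A; C[:280,440:]=B
D=cv2.resize(a[140:205,245:305],None,fx=3.3,fy=3.3); E=cv2.resize(b[170:235,330:390],None,fx=3.3,fy=3.3)
C[385:385+D.shape[0],:D.shape[1]]=D; C[385:385+E.shape[0],300:300+E.shape[1]]=E
cv2.imwrite("pics/z.png",C)
E
```

```text
tin [[0.511 0.239 0.055]] [[0.513 0.243 0.055]]
carton [[0.587 0.007 0.08 ]]
scoop handle top [[ 0.549 -0.263  0.142  0.007]]
scoop tray [[ 0.523 -0.267  0.   ]]
orange,purple,jar [[ 0.363 -0.047  0.02 ]
 [ 0.399 -0.319  0.02 ]
 [ 0.726  0.197  0.02 ]]
wrist cam in tool [ 0.075 -0.    -0.171] [[ 0.001 -0.958 -0.288]
 [ 1.     0.     0.   ]
 [-0.    -0.288  0.958]] 355.45530287576554
```

View pics/z.png

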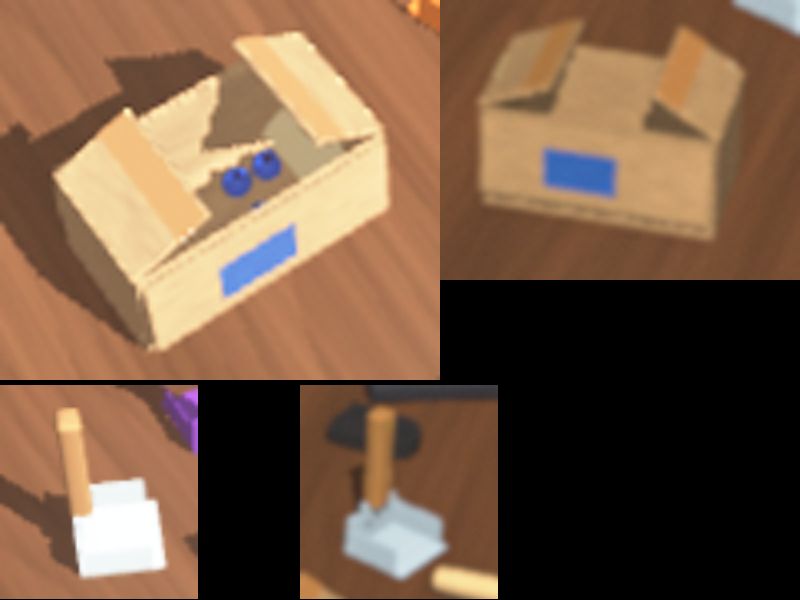

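The crops show the two flaps ajar, three of the beads in the near half of the carton, and the scoop with its mouth roughly towards the robot. Near flap, scene-crop pixels: free edge (235,42)–(320,140), hinge (297,33)–(383,133).

```bash
cat >> h.py <<'E'
np.set_printoptions(precision=4,suppress=True)
def delta(pos,R,p0=None,R0=None):
    """tool-frame shift mm + rotvec deg from the (measured) pose to a target pose"""
    st=r.get_state(); p0=st['tool_pos'] if p0 is None else p0; R0=Ro.from_quat(st['eef_rot']) if R0 is None else R0
    R=R0 if R is None else R
    return np.r_[R0.inv().apply(np.array(pos)-p0)*1000,(R0.inv()*R).as_rotvec(degrees=True)].round(1)
def down(yaw,tilt=0):
    """tool x along world heading yaw (deg), pointing down; tilt about tool y (deg)"""
    return Ro.from_euler('z',yaw,degrees=True)*Ro.from_euler('x',180,degrees=True)*Ro.from_euler('y',tilt,degrees=True)
E
python3 - <<'E'
from h import *
s,d=cam("scene"),cam("side")
S=lambda x,y:[255+x/4,215+y/4]; D=lambda x,y:[270+(x-440)/4,220+y/4]
top=plane(s,[S(383,133),S(143,278),S(56,175),S(297,33)],.08); print(top)
print(np.linalg.norm(np.diff(top,axis=0),axis=1))
print("bottom",plane(s,[S(152,350),S(388,208)],0))
print("side top far/near +y, bottom",plane(d,[D(482,105),D(716,135)],.08),plane(d,[D(483,203),D(713,238)],0))
e=top[0]-top[1]; print("yaw of +x", np.degrees(np.arctan2(*(-e)[[1,0]])))
# flap edge corners tri: near edge +y corner, far edge +y,-y
print("near edge +y, -y", tri(s,[S(320,140),S(235,42)],d,[D(655,95),D(680,28)]))
print("far edge +y -y", tri(s,[S(210,213),S(127,110)],d,[D(552,92),D(580,22)]))
print("to view", delta([.5,0.0,.33],down(0)))
E
```

```text
[[ 0.5031  0.0374  0.08  ]
 [ 0.66    0.0471  0.08  ]
 [ 0.6701 -0.0326  0.08  ]
 [ 0.5082 -0.045   0.08  ]]
[0.1572 0.0804 0.1623]
bottom [[0.6621 0.0506 0.    ]
 [0.4985 0.0429 0.    ]]
side top far/near +y, bottom [[0.6642 0.0498 0.08  ]
 [0.5062 0.0316 0.08  ]] [[0.6639 0.0547 0.    ]
 [0.5033 0.0406 0.    ]]
yaw of +x 3.5355212098754825
near edge +y, -y [[ 0.5459  0.0389  0.109   0.0017]
 [ 0.5528 -0.0386  0.1105  0.0017]]
far edge +y -y [[ 0.6159  0.0417  0.0976  0.003 ]
 [ 0.6232 -0.035   0.1024  0.0022]]
to view [ 471.6 -458.4 -115.6   -0.1    0.    19.4]
```

Request:
move_arm(targets=[[[0, 0, 0, -60, 0, 0, 0], [0, 40, -40, -100, 0, 0, 5], [0, 85, -82, -116, 0, 0, 10], [0, 130, -126, -116, 0, 0, 15], [0, 174, -170, -116, 0, 0, 19.4], [0, 218, -212, -116, 0, 0, 19.4], [0, 262, -255, -116, 0, 0, 19.4], [0, 306, -298, -116, 0, 0, 19.4], [0, 350, -341, -116, 0, 0, 19.4], [0, 394, -384, -116, 0, 0, 19.4]]])

```text
clock: 1.35
tool_pos: [0.4513, -0.0962, 0.3303]
eef_rot: [1.0, -0.0, -0.0, 0.0]
contact_force: [1.5, -0.4, -0.2]
opening: 0.008
finger_force: 0.0
```

Run:
```python
from h import *
st=r.get_state(); print(st['clock'],st['tool_pos'],st['contact_force'])
c=cam("wrist"); im=r.snapshot("wrist")[:,:,::-1]; cv2.imwrite("pics/w1.png",im); np.save("w1.npy",c,allow_pickle=True)
# predicted carton top corners/beads
Rz=Ro.from_euler('z',4,degrees=True)
print(proj(c,Rz.apply([[-.081,-.042,.08],[-.081,.042,.08],[.081,.042,.08],[.081,-.042,.08]])+[.585,.003,0]))
print(delta([.5,0,.33],down(0)))
```

```text
1.35 [ 0.4513 -0.0962  0.3303] [ 1.4635 -0.3518 -0.2286]
[[274.4655 147.7455]
 [202.9455 153.3106]
 [180.907   -0.8499]
 [259.2831  -8.6509]]
[ 45.7 -85.1   1.4  -0.4  -0.2   0.8]
```

View pics/w1.png

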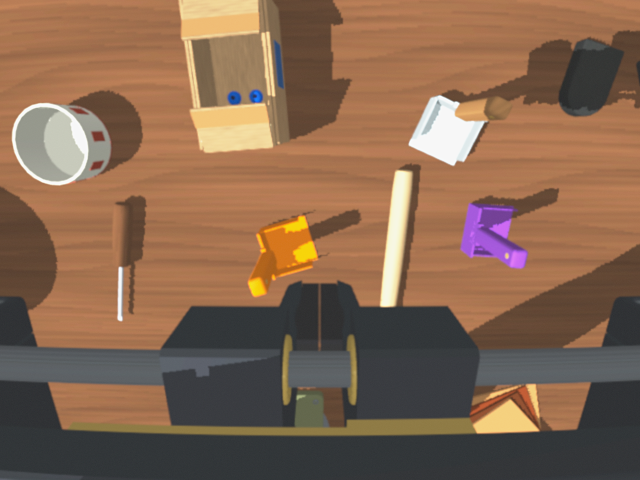

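The wrist view confirms the carton pose: its near corners are at (201,152) and (272,148), as predicted. It shows beads at (234,98) and (256,96), the scoop tray around (447,130) with its mouth pointing down-left, and the tin at (62,143). Next I'll open the flaps.

Run:
```python
from h import *
print(delta([.585,.003,.19],down(4)),delta([.585,.003,.085],down(4)))
c=np.load("w1.npy",allow_pickle=True).item()
P=plane(c,[[410,145],[458,165]],.002); print("lip",P, np.linalg.norm(P[1]-P[0]))
print("tin rim",plane(c,[[62,143]],.03), "beads",plane(c,[[234,98],[256,96]],.012))
```

```text
[130.2 -86.  141.8  -0.4  -0.2  -3.2] [129.8 -85.3 246.8  -0.4  -0.2  -3.2]
lip [[ 0.5077 -0.2208  0.002 ]
 [ 0.4811 -0.2903  0.002 ]] 0.07442480416560567
tin rim [[0.5143 0.2442 0.03  ]] beads [[ 0.5677  0.0144  0.012 ]
 [ 0.5699 -0.0144  0.012 ]]
```

Request:
move_arm(targets=[[[0, 40, -26, 45, 0, 0, -3.2], [0, 80, -52, 90, 0, 0, -3.2], [0, 130, -86, 135, 0, 0, -3.2], [0, 130, -86, 190, 0, 0, -3.2], [0, 130, -86, 244, 0, 0, -3.2], [0, 130, -86, 247, 0, 0, -3.2]]])

```text
clock: 2.15
tool_pos: [0.5769, -0.0123, 0.0794]
eef_rot: [1.0, 0.028, -0.005, 0.0]
contact_force: [0.2, -0.6, -0.1]
opening: 0.007
finger_force: 0.0
```

Request:
move_arm(targets=[[[0, -15, 0, -2, 0, 0, 0], [0, -28, 0, -7, 0, 0, 0], [0, -38, 0, -13, 0, 0, 0], [0, -55, 0, -15, 0, 0, 0], [0, -75, 0, -15, 0, 0, 0], [0, -95, 0, -12, 0, 0, 0], [0, -106, 0, -10, 0, 0, 0], [0, -90, 0, -15, 0, 0, 0], [0, -40, 0, -10, 0, 0, 0], [0, 0, 0, 3, 0, 0, 0]]])

```text
clock: 3.4
tool_pos: [0.5826, -0.0119, 0.0813]
eef_rot: [1.0, 0.028, 0.001, -0.0]
contact_force: [-0.3, -0.4, 0.5]
opening: 0.003
finger_force: 0.0
```

Request:
move_arm(targets=[[[0, 15, 0, -2, 0, 0, 0], [0, 26, 0, -7, 0, 0, 0], [0, 35, 0, -15, 0, 0, 0], [0, 52, 0, -18, 0, 0, 0], [0, 75, 0, -18, 0, 0, 0], [0, 95, 0, -15, 0, 0, 0], [0, 107, 0, -13, 0, 0, 0], [0, 90, 0, -20, 0, 0, 0], [0, 45, 0, -70, 0, 0, 0], [0, 0, 0, -130, 0, 0, 0]]])

```text
clock: 4.65
tool_pos: [0.5891, -0.0115, 0.1977]
eef_rot: [1.0, 0.028, -0.001, 0.0]
contact_force: [0.8, -0.2, 1.0]
opening: 0.006
finger_force: 0.0
```

Run:
```python
from h import *
st=r.get_state(); print(st['clock'],st['tool_pos'],st['contact_force'])
# view pose above scoop, looking: camera 75mm ahead of tcp along tool x, TCP ~ 110 mm -x of scoop
print(delta([.44,-.25,.30],down(0)))
im=r.snapshot("scene")[:,:,::-1]; a=cv2.resize(im[200:320,230:380],None,fx=4,fy=4); cv2.imwrite("pics/s2.png",a)
```

```text
4.65 [ 0.5891 -0.0115  0.1977] [ 0.8387 -0.2097  1.0492]
[-162.5  229.7 -101.9    0.     0.1    3.2]
```

View pics/s2.png

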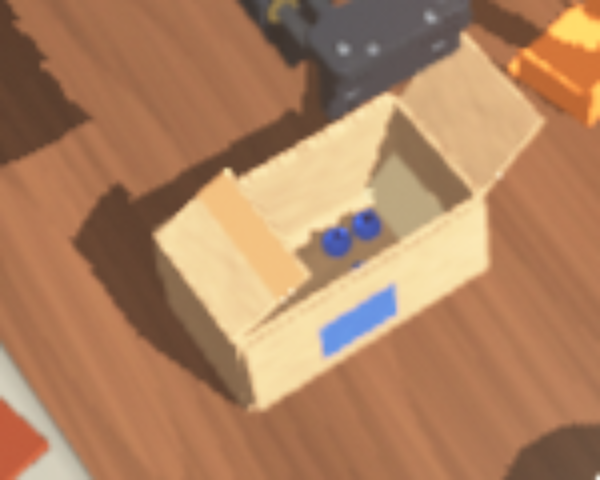

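The near flap is wide open. The far flap is still ajar because the finger slipped over its edge (crop (160–310, 170–340)). I'll redo it with the tool tilted so that the fingertip gets under the flap.

Request:
move_arm(targets=[[[0, 0, 0, 0, 0, 10, 0], [0, -10, -5, 0, 0, 20, 0], [0, -15, -10, 20, 0, 30, 0], [0, -15, -10, 40, 0, 40, 0], [0, -15, -10, 40, 0, 40, 0], [0, -15, -10, 40, 0, 40, 0]]])

```text
clock: 5.45
tool_pos: [0.6204, -0.0118, 0.248]
eef_rot: [0.964, 0.035, 0.262, -0.015]
contact_force: [0.3, -0.7, -0.2]
opening: 0.003
finger_force: 0.0
```

```bash
cat >> h.py <<'E'
CC=np.array([.585,.003,0]); CY=4
def car(p): return Ro.from_euler('z',CY,degrees=True).apply(np.array(p)/1000)+CC
def incar(p): return Ro.from_euler('z',-CY,degrees=True).apply(np.array(p)-CC)*1000
E
python3 - <<'E'
from h import *
st=r.get_state(); R=down(4,40)
print(st['clock'],incar(st['tool_pos']))
for p in [(5,-5,90),(8,-5,72),(30,-5,75),(49,-5,91),(68,-5,107),(90,-5,105),(118,-5,98),(90,-5,110),(40,-5,170)]: print(p,delta(car(p),R))
E
```

```text
5.45 [ 34.3105 -17.2175 247.9663]
(5, -5, 90) [-105.3  -10.6  121.5   -0.7    9.6   -0.1]
(8, -5, 72) [-111.8  -10.4  138.5   -0.7    9.6   -0.1]
(30, -5, 75) [-91.4 -10.3 147.1  -0.7   9.6  -0.1]
(49, -5, 91) [-66.9 -10.4 142.9  -0.7   9.6  -0.1]
(68, -5, 107) [-42.4 -10.5 138.7  -0.7   9.6  -0.1]
(90, -5, 105) [-24.4 -10.3 151.6  -0.7   9.6  -0.1]
(118, -5, 98) [ -3.8 -10.1 171.8  -0.7   9.6  -0.1]
(90, -5, 110) [-21.9 -10.4 147.3  -0.7   9.6  -0.1]
(40, -5, 170) [-34.6 -11.3  70.2  -0.7   9.6  -0.1]
```

Request:
move_arm(targets=[[[0, 0, 0, 0, 0, 0, 0], [0, 0, 0, 0, 0, 0, 0], [0, 0, 0, 0, 0, 0, 0]]])

```text
clock: 5.82
tool_pos: [0.6207, -0.0119, 0.2468]
eef_rot: [0.965, 0.032, 0.261, -0.016]
contact_force: [-0.0, 0.2, 0.6]
opening: 0.003
finger_force: 0.0
```

Run:
```python
from h import *
st=r.get_state(); print(st['q'],st['qd'],st['tool_pos'])
```

```text
[ 0.0486  0.4899 -0.1305  2.1058  1.1106  0.0434 -2.654 ] [-0.0002  0.0012  0.0002 -0.0004  0.0021  0.0001  0.0005] [ 0.6207 -0.0119  0.2468]
```

Run:
```python
from h import *
for p in [(0,-5,190),(0,-5,66)]: print(p,delta(car(p),down(4)))
```

```text
(0, -5, 190) [-58.6 -11.6  31.6  -0.8 -30.4  -0.2]
(0, -5, 66) [-121.3   -9.9  138.6   -0.8  -30.4   -0.2]
```

Request:
move_arm(targets=[[[0, -15, -3, 8, -0.2, -7.5, 0], [0, -30, -6, 16, -0.4, -15, 0], [0, -45, -9, 24, -0.6, -23, -0.1], [0, -59, -11.6, 32, -0.8, -30.4, -0.2], [0, -59, -11.6, 32, -0.8, -30.4, -0.2], [0, -82, -11, 71, -0.8, -30.4, -0.2], [0, -105, -10.5, 110, -0.8, -30.4, -0.2], [0, -121, -10, 138, -0.8, -30.4, -0.2], [0, -121, -10, 138, -0.8, -30.4, -0.2], [0, -121, -10, 138, -0.8, -30.4, -0.2]]])

```text
clock: 7.08
tool_pos: [0.5864, -0.0019, 0.0689]
eef_rot: [0.999, 0.035, 0.002, -0.0]
contact_force: [-0.3, 0.2, 1.7]
opening: 0.007
finger_force: 0.0
```

Run:
```python
from h import *
st=r.get_state(); print(st['q'],incar(st['tool_pos']),st['contact_force'],delta(car((0,-5,66)),down(4)))
```

```text
[ 0.2681  0.9074 -0.6145  1.787   0.7788  0.7037 -2.2858] [ 1.1008 -4.9443 68.8993] [-0.2665  0.2148  1.671 ] [-1.1  0.1  2.9  0.  -0.2  0. ]
```

Request:
move_arm(targets=[[[0, 12, 0, 0, 0, 0, 0], [0, 22, 0, -4, 0, 0, 0], [0, 29, 0, -12, 0, 0, 0], [0, 36, 0, -21, 0, 0, 0], [0, 46, 0, -28, 0, 0, 0], [0, 60, 0, -33, 0, 0, 0], [0, 78, 0, -34, 0, 0, 0], [0, 98, 0, -30, 0, 0, 0], [0, 117, 0, -26, 0, 0, 0], [0, 117, 0, -26, 0, 0, 0]]])

```text
clock: 8.32
tool_pos: [0.7044, 0.0061, 0.0936]
eef_rot: [0.999, 0.034, 0.002, -0.0]
contact_force: [-1.1, 1.2, 0.9]
opening: 0.005
finger_force: 0.0
```

Run:
```python
from h import *
st=r.get_state(); print(st['q'],incar(st['tool_pos']),st['contact_force'])
im=r.snapshot("scene")[:,:,::-1]; a=cv2.resize(im[200:320,230:380],None,fx=4,fy=4)
im=r.snapshot("side")[:,:,::-1]; b=cv2.resize(im[200:300,260:360],None,fx=2,fy=2); a[:200,400:]=b
cv2.imwrite("pics/s3.png",a)
```

```text
[ 0.2362  1.0078 -0.6704  1.3803  0.6814  0.9858 -2.0855] [119.3512  -5.2263  93.5893] [-1.0923  1.2089  0.9433]
```

View pics/s3.png

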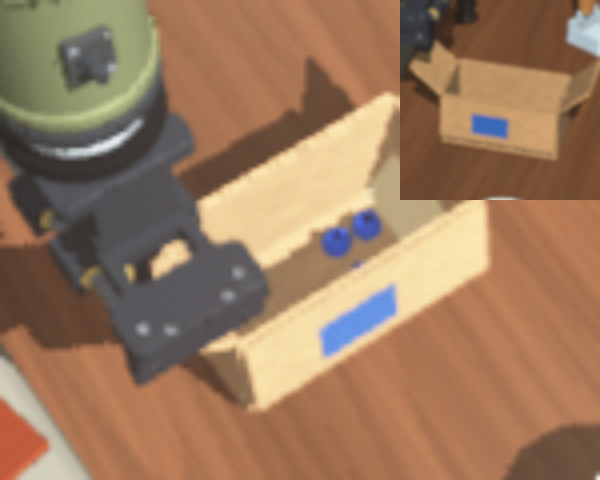

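Both flaps now lean outwards: the side-view inset shows the far flap open and the near flap open. Next I'll look at the scoop from above.

Run:
```python
from h import *
print(delta([.68,0,.25],down(-21)),delta([.456,-.239,.27],down(-21)))
```

```text
[ -22.9    4.4 -156.3   -0.    -0.1   25. ] [-262.9  227.2 -176.6   -0.    -0.1   25. ]
```

Request:
move_arm(targets=[[[0, -10, 0, -40, 0, 0, 0], [0, -20, 4, -100, 0, 0, 5], [0, -40, 20, -150, 0, 0, 10], [0, -80, 55, -176, 0, 0, 15], [0, -125, 95, -176, 0, 0, 20], [0, -170, 140, -176, 0, 0, 25], [0, -215, 185, -176, 0, 0, 25], [1, -262, 227, -176, 0, 0, 25], [1, -262, 227, -176, 0, 0, 25], [1, -262, 227, -176, 0, 0, 25]]])

```text
clock: 9.68
tool_pos: [0.4568, -0.2385, 0.2698]
eef_rot: [0.983, -0.183, 0.001, 0.0]
contact_force: [-0.1, 0.4, 0.8]
opening: 0.322
finger_force: 0.0
```

Run:
```python
from h import *
st=r.get_state(); print(st['q'],st['tool_pos'],st['contact_force'])
c=cam("wrist"); im=r.snapshot("wrist")[:,:,::-1]; np.save("w2.npy",c,allow_pickle=True)
cv2.imwrite("pics/w2full.png",im)
s=proj(c,[.525,-.267,.02])[0].astype(int); print(s)
x0,y0=np.clip(s-[100,100],0,[440,280]); print(x0,y0)
cv2.imwrite("pics/w2.png",cv2.resize(im[y0:y0+200,x0:x0+200],None,fx=3,fy=3,interpolation=cv2.INTER_CUBIC))
```

```text
[ 0.8474  0.547  -0.7283  1.8053  0.4378  0.9554 -2.0049] [ 0.4568 -0.2385  0.2698] [-0.1152  0.3933  0.7799]
[321 131]
221 31
```

View pics/w2.png

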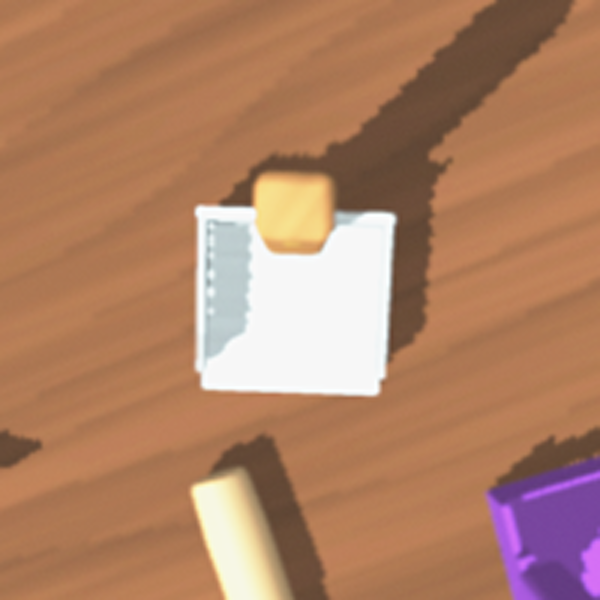

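The crop shows the scoop's lip corners at (203,389) and (380,394), and the handle's top face centred at about (294,205).

Run:
```python
from h import *
c=np.load("w2.npy",allow_pickle=True).item(); Z=lambda x,y:[221+x/3,31+y/3]
L=plane(c,[Z(203,389),Z(380,394)],.002); l=L[1]-L[0]; print(L,np.linalg.norm(l))
h=plane(c,[Z(294,206)],.14)[0]; m=L.mean(0)
print("handle",h,"lip mid",m,"dist",np.linalg.norm((h-m)[:2]))
yaw1=np.degrees(np.arctan2(l[0],-l[1])) ; yaw1=np.degrees(np.arctan2(-l[0]*-1,-l[1])); 
u=np.array([-l[1],l[0]]); print("heading from lip",np.degrees(np.arctan2(u[1],u[0])),"from handle-lip",np.degrees(np.arctan2(*(h-m)[[1,0]])))
# handle top corners
H=plane(c,[Z(256,175),Z(334,177)],.14); e=H[1]-H[0]; print(np.linalg.norm(e), np.degrees(np.arctan2(e[0],-e[1])))
```

```text
[[ 0.5075 -0.2182  0.002 ]
 [ 0.48   -0.2845  0.002 ]] 0.07173306730695825
handle [ 0.5492 -0.2737  0.14  ] lip mid [ 0.4937 -0.2513  0.002 ] dist 0.059750777397399264
heading from lip -22.605369650258744 from handle-lip -21.927176837762676
0.02063233239189247 -22.388579091074092
```

Run:
```python
from h import *
print(delta([.549,-.273,.18],down(-22.4)),delta([.549,-.273,.099],down(-22.4)))
```

```text
[97.8  0.5 90.  -0.1 -0.1  1.5] [ 97.7   0.6 171.   -0.1  -0.1   1.5]
```

Request:
move_arm(targets=[[[1, 45, 0.5, 30, 0, 0, 1.5], [1, 98, 0.5, 60, 0, 0, 1.5], [1, 98, 0.5, 100, 0, 0, 1.5], [1, 98, 0.5, 140, 0, 0, 1.5], [1, 98, 0.5, 171, 0, 0, 1.5], [1, 98, 0.5, 171, 0, 0, 1.5], [0, 98, 0.5, 171, 0, 0, 1.5], [0, 98, 0.5, 171, 0, 0, 1.5], [0, 98, 0.5, 171, 0, 0, 1.5], [0, 98, 0.5, 171, 0, 0, 1.5]]], newtons=50)

```text
clock: 10.98
tool_pos: [0.5485, -0.2747, 0.099]
eef_rot: [0.981, -0.195, 0.001, 0.0]
contact_force: [-0.1, 0.3, -0.6]
opening: 0.569
finger_force: 0.0
```

Run:
```python
from h import *
st=r.get_state(); print(st['q'],st['tool_pos'],st['contact_force'],st['opening'],st['finger_force'],delta([.549,-.273,.099],down(-22.4)))
```

```text
[ 0.6986  0.8751 -0.5672  1.688   0.6354  0.7686 -2.1397] [ 0.5485 -0.2747  0.099 ] [-0.0919  0.2554 -0.607 ] 0.5690882584579513 0.0 [-0.2 -1.7  0.   0.  -0.1 -0.1]
```

Request:
move_arm(targets=[[[0, 0, -1.5, 0, 0, 0, 0], [0, 0, -1.5, 0, 0, 0, 0], [0, 0, -1.5, 0, 0, 0, 0], [0, 0, -1.5, 0, 0, 0, 0], [0, 0, -1.5, 0, 0, 0, 0], [0, 0, -1.5, 0, 0, 0, 0]]])

```text
clock: 11.72
tool_pos: [0.5489, -0.2731, 0.0983]
eef_rot: [0.981, -0.195, 0.0, 0.0]
contact_force: [0.5, 0.7, -1.4]
opening: 0.246
finger_force: 50.0
```

Run:
```python
from h import *
st=r.get_state(); print(st['clock'],st['tool_pos'],st['contact_force'],st['opening'],st['finger_force'])
```

```text
11.725 [ 0.5489 -0.2731  0.0983] [ 0.4542  0.6543 -1.3845] 0.2456065962329999 49.973429683595896
```

Run:
```python
from h import *
print(delta([.49,0.003,.30],down(4)))
```

```text
[-160.  -232.5 -201.7    0.    -0.   -26.5]
```

Request:
move_arm(targets=[[[0, 0, 0, -20, 0, 0, 0], [0, 0, 0, -70, 0, 0, 0], [0, -20, -30, -110, 0, 0, -5], [0, -47, -68, -145, 0, 0, -10], [0, -75, -107, -175, 0, 0, -15], [0, -103, -147, -195, 0, 0, -20], [0, -131, -188, -202, 0, 0, -26.4], [0, -160, -232, -202, 0, 0, -26.4], [0, -160, -232, -202, 0, 0, -26.4], [0, -160, -232, -202, 0, 0, -26.4]]])

```text
clock: 12.98
tool_pos: [0.4898, 0.0018, 0.301]
eef_rot: [0.999, 0.034, 0.001, 0.001]
contact_force: [0.0, -0.4, -1.3]
opening: 0.248
finger_force: 50.0
```

Run:
```python
from h import *
st=r.get_state(); print(st['clock'],st['q'],st['tool_pos'],st['contact_force'],st['finger_force'],delta([.49,0.003,.30],down(4)))
c=cam("wrist"); im=r.snapshot("wrist")[:,:,::-1]; np.save("w3.npy",c,allow_pickle=True)
cv2.imwrite("pics/w3full.png",im); cv2.imwrite("pics/w3.png",cv2.resize(im[0:360,170:490],None,fx=1.65,fy=1.65,interpolation=cv2.INTER_CUBIC))
```

```text
12.975 [ 0.4581  0.5036 -0.8683  1.8218  0.4481  1.0243 -2.092 ] [0.4898 0.0018 0.301 ] [ 0.0008 -0.3657 -1.3312] 49.97449038550258 [ 0.3 -1.1  1.   0.1 -0.1 -0.1]
```

View pics/w3.png

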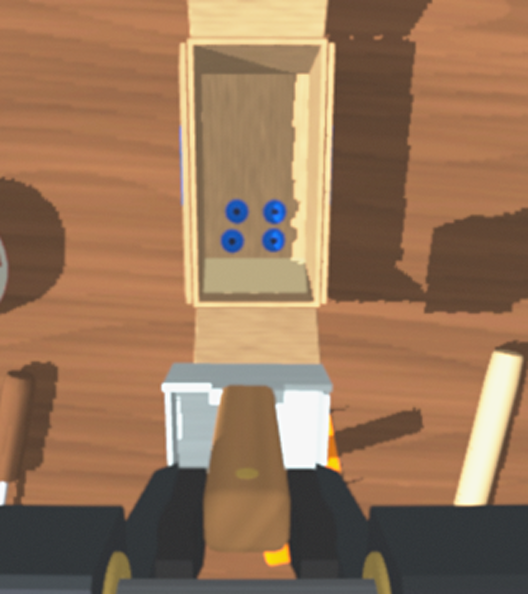

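The wrist view shows the whole carton. The opening's inner corners are about (195,45), (327,45), (197,300) and (320,302). The four beads are at (236,211), (275,211), (232,240) and (273,240), and the ramp foot is at row 259.

Run:
```python
from h import *
c=np.load("w3.npy",allow_pickle=True).item(); Z=lambda x,y:[170+x/1.65,y/1.65]
T=plane(c,[Z(195,45),Z(327,45),Z(197,300),Z(320,302)],.08); print(T[:,:2])
print("width far/near",np.linalg.norm(T[0]-T[1]),np.linalg.norm(T[2]-T[3]),"len",np.linalg.norm(T[0]-T[2]),np.linalg.norm(T[1]-T[3]),"c",T.mean(0))
v=T[0]+T[1]-T[2]-T[3]; w=T[0]-T[1]+T[2]-T[3]; print("yaw",np.degrees(np.arctan2(v[1],v[0])),np.degrees(np.arctan2(-w[0],w[1])))
B=plane(c,[Z(236,211),Z(275,211),Z(232,240),Z(273,240)],.012); print(np.array([incar(b) for b in B]))
F=plane(c,[Z(204,74),Z(204,259),Z(304,262)],.003); print("floor far-left, ramp foot l/r",np.array([incar(f) for f in F]))
# edges by gradient along a row at mid, brightness profile
im=cv2.imread("pics/w3full.png"); print("top corners in carton frame",np.array([incar(t) for t in T]))
for row in (60,100,140): print(row,[tuple(p) for p in im[row,276:292].tolist()][::1],'|',[tuple(p) for p in im[row,360:376].tolist()])
```

```text
[[ 0.6625  0.0442]
 [ 0.6681 -0.0352]
 [ 0.5083  0.0357]
 [ 0.5126 -0.0465]]
width far/near 0.07968419234500153 0.08224789278648365 len 0.15442588135516017 0.1559187104385725 c [ 0.5879 -0.0004  0.08  ]
yaw 3.6578187595297864 3.4985036885825673
[[-16.4458  12.5174  12.    ]
 [-16.4762 -16.875   12.    ]
 [-37.7761  15.6957  12.    ]
 [-37.8186 -15.5847  12.    ]]
floor far-left, ramp foot l/r [[ 80.5242  35.4247   3.    ]
 [-52.5786  37.961    3.    ]
 [-55.0057 -40.5531   3.    ]]
top corners in carton frame [[ 80.1909  35.7431  80.    ]
 [ 80.2363 -43.9411  80.    ]
 [-74.2193  37.9451  80.    ]
 [-75.682  -44.2898  80.    ]]
60 [(77, 108, 156), (76, 106, 155), (94, 131, 179), (138, 191, 232), (159, 219, 244), (164, 223, 245), (152, 213, 241), (119, 167, 217), (139, 195, 235), (164, 225, 246), (161, 223, 247), (119, 165, 208), (82, 110, 136), (76, 99, 121), (74, 98, 120), (78, 103, 125)] | [(138, 191, 229), (138, 192, 229), (138, 192, 228), (144, 199, 233), (155, 217, 242), (166, 226, 246), (158, 218, 244), (122, 168, 214), (128, 177, 221), (169, 229, 247), (171, 231, 249), (135, 1
[... 432 characters left out ...]
216, 242), (122, 171, 216), (150, 214, 242), (175, 234, 248), (175, 232, 250), (140, 171, 209), (88, 98, 119), (55, 71, 95), (52, 69, 96), (53, 71, 96), (53, 72, 96)]
140 [(85, 124, 179), (84, 122, 178), (84, 122, 177), (84, 121, 177), (100, 141, 195), (131, 182, 228), (156, 217, 243), (161, 221, 244), (147, 207, 239), (125, 176, 225), (141, 200, 238), (164, 226, 246), (154, 218, 245), (117, 162, 203), (85, 113, 138), (77, 101, 122)] | [(143, 196, 231), (150, 208, 238), (162, 223, 244), (165, 227, 246), (149, 209, 239), (127, 179, 222), (153, 215, 241), (173, 232, 248), (157, 219, 246), (111, 155, 201), (65, 90, 121), (52, 71, 100), (53, 72, 100), (55, 75, 103), (55, 75, 102), (56, 76, 103)]
```

Run:
```python
from h import *
c=np.load("w3.npy",allow_pickle=True).item()
for row,l,rr,gl,gr in [(60,287.5,363.2,283.2,367.4),(140,289.5,361,285.2,365.2)]:
    P=plane(c,[[l,row],[rr,row],[gl,row],[gr,row]],.08); print(P[:,:2].ravel(),np.linalg.norm(P[0]-P[1]),np.linalg.norm(P[2]-P[3]),(P[0]+P[1])/2,(P[2]+P[3])/2)
```

```text
[ 0.632   0.0435  0.6374 -0.0332  0.6317  0.0478  0.6377 -0.0375] 0.07683573768196567 0.08547471739315157 [0.6347 0.0051 0.08  ] [0.6347 0.0052 0.08  ]
[ 0.553   0.0376  0.5583 -0.0386  0.5527  0.0422  0.5586 -0.0431] 0.07645153416823507 0.08555116299710844 [ 0.5556 -0.0005  0.08  ] [ 0.5557 -0.0005  0.08  ]
```

```bash
sed -i 's/^CC=.*/CC=np.array([.586,.0017,0]); CY=4/' h.py
python3 - <<'E'
from h import *
for z in (250,150,108): print(delta(car((62,0,z)),down(4)))
E
```

```text
[157.9   5.5  50.7   0.1  -0.   -0.2]
[157.8   5.3 150.7   0.1  -0.   -0.2]
[157.8   5.3 192.7   0.1  -0.   -0.2]
```

Request:
move_arm(targets=[[[0, 50, 2, 10, 0, 0, 0], [0, 105, 4, 25, 0, 0, 0], [0, 150, 5.5, 50, 0, 0, 0], [0, 158, 5.5, 90, 0, 0, 0], [0, 158, 5.5, 108, 0, 0, 0], [0, 158, 5.5, 108, 0, 0, 0], [0, 158, 5.5, 108, 0, 0, 0]]])

```text
clock: 13.9
tool_pos: [0.6484, 0.0076, 0.1942]
eef_rot: [0.999, 0.034, 0.001, -0.0]
contact_force: [0.2, 0.0, -0.5]
opening: 0.243
finger_force: 50.0
```

Run:
```python
from h import *
st=r.get_state(); print(st['clock'],st['q'],incar(st['tool_pos']),delta(car((62,0,105)),down(4)),st['contact_force'])
```

```text
13.9 [ 0.2928  0.8292 -0.7439  1.4974  0.6125  1.0544 -2.0992] [ 62.6225   1.5275 194.1817] [-0.9  1.5 89.2  0.  -0.2 -0.1] [ 0.1719  0.0315 -0.4904]
```

Request:
move_arm(targets=[[[0, -1, 1.5, 25, 0, 0, 0], [0, -1, 1.5, 50, 0, 0, 0], [0, -1, 1.5, 70, 0, 0, 0], [0, -1, 1.5, 82, 0, 0, 0], [0, -1, 1.5, 88, 0, 0, 0], [0, -1, 1.5, 91, 0, 0, 0], [0, -1, 1.5, 93, 0, 0, 0], [0, -1, 1.5, 93, 0, 0, 0]]])

```text
clock: 14.9
tool_pos: [0.648, 0.0063, 0.1013]
eef_rot: [0.999, 0.034, 0.002, 0.0]
contact_force: [-1.2, -1.6, 6.0]
opening: 0.246
finger_force: 50.0
```

Run:
```python
from h import *
st=r.get_state(); print(st['clock'],incar(st['tool_pos']),st['contact_force'],st['moment'],delta(car((62,0,105)),down(4)))
```

```text
14.9 [ 62.2004   0.2592 101.2772] [-1.2001 -1.6212  6.0168] [-0.0904  0.4005  0.0205] [-0.2  0.3 -3.7  0.  -0.2 -0.1]
```

Request:
move_arm(targets=[[[0, -8, 0, 0, 0, 0, 0], [0, -14, 0, 0, 0, 0, 0], [0, -20, 0, 0, 0, 0, 0], [0, -26, 0, 0, 0, 0, 0], [0, -32, 0, 0, 0, 0, 0], [0, -38, 0, 0, 0, 0, 0], [0, -44, 0, 0, 0, 0, 0], [0, -50, 0, 0, 0, 0, 0], [0, -55, 0, 0, 0, 0, 0], [0, -55, 0, 0, 0, 0, 0]]])

```text
clock: 16.15
tool_pos: [0.595, 0.0029, 0.1015]
eef_rot: [0.999, 0.034, 0.004, -0.0]
contact_force: [4.4, -1.2, 10.3]
opening: 0.244
finger_force: 50.0
```

```bash
cat > bv.py <<'E'
from h import *
import sys
def beads(n,tag):
    c=cam(n); im=r.snapshot(n)[:,:,::-1]; cv2.imwrite(f"pics/{n}_{tag}.png",im)
    h=cv2.cvtColor(im,cv2.COLOR_BGR2HSV); m=cv2.inRange(h,(108,150,40),(128,255,255))
    _,_,s,ce=cv2.connectedComponentsWithStats(m)
    return c,[(ce[i].round(1).tolist(),int(s[i,4])) for i in range(1,len(s)) if s[i,4]>8]
st=r.get_state(); print(st['clock'],incar(st['tool_pos']),st['contact_force'],st['moment'],st['q'])
for n in ("wrist","scene"):
    c,b=beads(n,sys.argv[1])
    for uv,a in b: print(n,uv,a,incar(plane(c,[uv],.014)[0]))
E
python3 bv.py a
```

```text
16.15 [  9.0342   0.5517 101.5279] [ 4.389  -1.2407 10.3126] [-0.1046 -1.029  -0.0033] [ 0.2859  0.8743 -0.6661  1.7482  0.7406  0.78   -2.2569]
wrist [345.2, 279.7] 40 [-28.4169 -19.7589  14.    ]
scene [486.3, 32.8] 14 [-1019.3085  -419.3506    14.    ]
scene [482.3, 55.8] 1426 [-913.5765 -336.2266   14.    ]
```

Request:
move_arm(targets=[[[0, -3, 0, 0, 0, 0, 0], [0, -6, 0, 0, 0, 0, 0], [0, -8, 0, 0, 0, 0, 0], [0, -8, 0, 0, 0, 0, 0]]])

```text
clock: 16.75
tool_pos: [0.5892, 0.0031, 0.1023]
eef_rot: [0.999, 0.034, 0.006, -0.001]
contact_force: [7.4, -0.6, 12.2]
opening: 0.244
finger_force: 50.0
```

```bash
python3 bv.py b | grep -v scene
```

```text
16.75 [  3.2782   1.1263 102.2713] [ 7.4421 -0.5856 12.1933] [-0.0758 -1.7113 -0.0204] [ 0.2876  0.8654 -0.6642  1.7704  0.7468  0.7628 -2.2689]
wrist [345.9, 275.8] 93 [-30.6812 -19.6017  14.    ]
```

View pics/wrist_b.png

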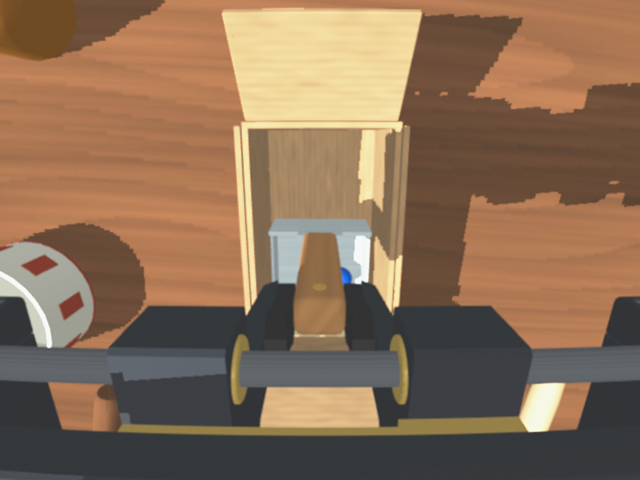

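The wrist view shows the scoop at the ramp, one bead visible in the tray at (346,276) and no beads behind the scoop. The far flap is open. Now I'll tilt the scoop back up along the ramp.

Request:
move_arm(targets=[[[0, 1.5, 0, 0, 0, -2.5, 0], [0, 3.5, 0, 0, 0, -5, 0], [0, 5, 0, 0, 0, -7.5, 0], [0, 6.5, 0, 0, 0, -10, 0], [0, 8, 0, 0, 0, -12.5, 0], [0, 10, 0, 0, 0, -15, 0], [0, 13, 0, -2, 0, -17.5, 0], [0, 17, 0, -5, 0, -20, 0], [0, 20, 0, -10, 0, -20, 0], [0, 20, 0, -10, 0, -20, 0]]])

```text
clock: 18.1
tool_pos: [0.6034, 0.0034, 0.1092]
eef_rot: [0.984, 0.034, -0.174, 0.006]
contact_force: [0.1, 0.1, -1.8]
opening: 0.247
finger_force: 50.0
```

```bash
python3 bv.py c
python3 - <<'E'
from h import *
st=r.get_state(); print(Ro.from_quat(st['eef_rot']).as_matrix())
E
```

```text
18.1 [ 17.5213   0.5089 109.2246] [ 0.1456  0.1301 -1.8243] [ 0.0747 -0.5359  0.046 ] [ 0.2265  1.0452 -0.6958  1.3082  0.5293  1.3456 -2.0151]
wrist [285.4, 224.8] 239 [-14.0198  27.3182  14.    ]
wrist [347.0, 221.6] 32 [-11.0332 -21.1912  14.    ]
scene [477.2, 62.0] 686 [-876.1185 -322.7086   14.    ]
[[ 0.9375  0.0683 -0.3413]
 [ 0.0641 -0.9977 -0.0239]
 [-0.3422  0.0005 -0.9396]]
```

Request:
move_arm(targets=[[[0, -1, 0, -15, 0, 0, 0], [0, -8, 0, -35, 0, 0, 0], [0, -15, 0, -55, 0, 0, 0], [0, -25, 0, -85, 0, 0, 0], [0, -35, 0, -115, 0, 0, 0], [0, -45, 0, -143, 0, 0, 0], [0, -45, 0, -143, 0, 0, 0], [0, -45, 0, -143, 0, 0, 0]]])

```text
clock: 19.2
tool_pos: [0.6102, 0.0035, 0.2587]
eef_rot: [0.984, 0.034, -0.174, 0.006]
contact_force: [0.8, -0.6, -2.0]
opening: 0.245
finger_force: 50.0
```

```bash
python3 bv.py d
python3 - <<'E'
from h import *
im=r.snapshot("side")[:,:,::-1]; cv2.imwrite("pics/side_d.png",im)
E
```

```text
19.2 [ 24.2292   0.108  258.7034] [ 0.8356 -0.6099 -1.999 ] [ 0.0809 -0.4723 -0.0466] [ 0.2191  0.9003 -0.7299  1.1454  0.4426  1.6157 -1.9519]
wrist [347.6, 222.1] 37 [-106.79    -36.7335   14.    ]
wrist [284.7, 223.4] 75 [-108.6584   44.7919   14.    ]
scene [483.6, 35.6] 30 [-999.8168 -413.2543   14.    ]
scene [481.3, 56.8] 1311 [-907.0058 -334.3651   14.    ]
scene [309.4, 227.1] 32 [-61.7126 -97.752   14.    ]
scene [311.4, 236.5] 22 [-50.031  -71.9096  14.    ]
```

```bash
cat >> h.py <<'E'
def seq(P):
    "P: list of (x,y,z mm, heading, tilt)"
    for x,y,z,h,t in P: print([0]+delta(np.array([x,y,z])/1000,down(h,t)).tolist())
E
python3 - <<'E'
from h import *
seq([(610-4*i,4+8*i,260+2*i,4+9.5*i,-20+i) for i in range(1,10)])
E
```

```text
[0, -4.6, -8.8, -2.7, -3.2, 1.1, -9.1]
[0, -8.5, -17.1, -3.4, -6.2, 2.1, -18.1]
[0, -12.4, -25.3, -4.1, -9.1, 3.1, -27.1]
[0, -16.3, -33.6, -4.8, -11.8, 4.0, -36.2]
[0, -20.3, -41.8, -5.5, -14.3, 4.8, -45.4]
[0, -24.2, -50.1, -6.2, -16.7, 5.6, -54.6]
[0, -28.1, -58.3, -6.9, -19.0, 6.3, -63.9]
[0, -32.0, -66.6, -7.6, -21.0, 6.9, -73.2]
[0, -36.0, -74.8, -8.3, -22.9, 7.4, -82.5]
```

Request:
move_arm(targets=[[[0, -4.5, -9, -3, -3.2, 1.1, -9.1], [0, -8.5, -17, -3.5, -6.2, 2.1, -18.1], [0, -12.5, -25, -4, -9.1, 3.1, -27.1], [0, -16.5, -33.5, -5, -11.8, 4, -36.2], [0, -20, -42, -5.5, -14.3, 4.8, -45.4], [0, -24, -50, -6, -16.7, 5.6, -54.6], [0, -28, -58, -7, -19, 6.3, -63.9], [0, -32, -66.5, -7.5, -21, 6.9, -73.2], [0, -36, -75, -8.5, -22.9, 7.4, -82.5], [0, -36, -75, -8.5, -22.9, 7.4, -82.5]]])

```text
clock: 20.6
tool_pos: [0.5737, 0.0767, 0.279]
eef_rot: [0.707, 0.7, -0.067, 0.067]
contact_force: [0.1, 0.3, -1.5]
opening: 0.244
finger_force: 50.0
```

```bash
python3 bv.py e
python3 - <<'E'
from h import *
st=r.get_state(); print(st['tool_pos'],Ro.from_quat(st['eef_rot']).as_matrix()[2],delta([.574,.076,.278],down(89.5,-11)))
seq([(570-10*i,80+14*i,278,89.5+9.5*i,-11+.5*i) for i in range(1,10)])
E
```

```text
20.6 [ -7.0671  75.6443 278.9749] [ 0.08    0.3086 -1.4575] [ 0.2272 -0.1157  0.0227] [ 0.2391  0.7724 -1.0934  1.5718  0.8203  1.4039 -1.0136]
wrist [352.4, 182.7] 10 [31.2755 34.3954 14.    ]
wrist [324.3, 184.7] 15 [-3.4764 34.5226 14.    ]
wrist [288.6, 223.5] 102 [-53.7586 -14.7478  14.    ]
wrist [347.9, 223.6] 68 [ 23.3723 -21.0168  14.    ]
wrist [338.9, 233.3] 14 [ 10.8994 -34.2809  14.    ]
scene [483.1, 53.0] 1838 [-926.778  -345.3416   14.    ]
scene [323.9, 241.8] 17 [-65.9836 -41.7729  14.    ]
[0.5747 0.0757 0.2788] [-0.1905  0.0015 -0.9817] [ 0.5 -0.7  0.7  0.  -0.  -0.3]
[0, 17.9, -15.0, -2.7, -1.7, 0.5, -9.6]
[0, 31.6, -25.2, -5.3, -3.4, 1.0, -19.0]
[0, 45.2, -35.4, -8.0, -5.0, 1.5, -28.3]
[0, 58.8, -45.5, -10.6, -6.6, 1.9, -37.7]
[0, 72.4, -55.7, -13.3, -8.0, 2.4, -47.1]
[0, 86.0, -65.9, -16.0, -9.4, 2.8, -56.5]
[0, 99.6, -76.1, -18.6, -10.7, 3.1, -65.9]
[0, 113.2, -86.3, -21.3, -11.9, 3.4, -75.4]
[0, 126.8, -96.5, -23.9, -13.0, 3.7, -84.8]
```

Request:
move_arm(targets=[[[0, 18, -15, -2.5, -1.7, 0.5, -9.6], [0, 31.5, -25, -5.5, -3.4, 1, -19], [0, 45, -35.5, -8, -5, 1.5, -28.3], [0, 59, -45.5, -10.5, -6.6, 1.9, -37.7], [0, 72.5, -56, -13.5, -8, 2.4, -47.1], [0, 86, -66, -16, -9.4, 2.8, -56.5], [0, 99.5, -76, -18.5, -10.7, 3.1, -65.9], [0, 113, -86, -21.5, -11.9, 3.4, -75.4], [0, 127, -96.5, -24, -13, 3.7, -84.8], [0, 127, -96.5, -24, -13, 3.7, -84.8]]])

```text
clock: 21.95
tool_pos: [0.4795, 0.2067, 0.2784]
eef_rot: [0.043, 0.997, -0.002, 0.057]
contact_force: [0.6, -0.1, -1.8]
opening: 0.243
finger_force: 50.0
```

```bash
cat > tin.py <<'E'
from h import *
# refine the tin: white-cream pixels, ellipse of rim outer contour from scene0 & side0
for n,c0 in (("scene",(401,335)),("side",(311,322))):
    im=cv2.imread(f"pics/{n}0.png"); h=cv2.cvtColor(im,cv2.COLOR_BGR2HSV)
    m=cv2.inRange(h,(0,0,90),(180,75,255)); k,lab,s,ce=cv2.connectedComponentsWithStats(m)
    l=lab[c0[1]-25:c0[1]+25,c0[0]-25:c0[0]+25]; i=np.bincount(l[l>0]).argmax(); x,y,w,hh,a=s[i]
    ys,xs=np.where(lab==i); P=plane(cam(n),[[x,ys[xs==x].mean()],[x+w-1,ys[xs==x+w-1].mean()],[xs[ys==y].mean(),y]],.055)
    print(n,x,y,w,hh,a,P[:,:2].tolist(),(P[0]+P[1])[:2]/2, np.linalg.norm(P[0]-P[1]))
E
python3 bv.py f; python3 tin.py
python3 - <<'E'
from h import *
st=r.get_state(); print(st['tool_pos'],delta([.48,.206,.278],down(175,-6.5)))
E
```

```text
21.95 [-91.9314 211.8883 278.3688] [ 0.5799 -0.1145 -1.8366] [ 0.0769 -0.0177  0.0222] [ 0.2318  0.783  -1.4337  1.8575  0.9385  1.2706 -0.0018]
wrist [295.1, 224.7] 27 [-25.4246 170.7093  14.    ]
wrist [351.1, 234.8] 306 [ -0.2488 240.0812  14.    ]
wrist [202.6, 261.0] 31 [ 6.6631 37.6308 14.    ]
scene [415.7, 279.2] 103 [-178.4056  162.7036   14.    ]
scene [411.7, 290.0] 29 [-152.6877  178.1016   14.    ]
scene 375 308 52 55 2201 [[0.5720329074033541, 0.23410514046859954], [0.4747981386382499, 0.27466257199793154], [0.4879588186827849, 0.20124068887975816]] [0.5234 0.2544] 0.10535419075224176
side 289 298 44 47 1599 [[0.5608594178707618, 0.26474664602354825], [0.46366779381132284, 0.2323955346745874], [0.5301851068063457, 0.1956469337139386]] [0.5123 0.2486] 0.10243439946045552
[0.4802 0.2059 0.2783] [ 0.2  0.1  0.3  0.   0.  -0.1]
```

Run:
```python
from h import *
seq([(470,215,265,177,-7),(458,226,240,179,-7),(446,236,210,180,-7),(438,244,175,180,-7),(438,244,157,180,-6)])
```

```text
[0, 12.4, 8.2, 12.0, -0.2, -0.5, -2.1]
[0, 28.1, 18.1, 35.3, -0.5, -0.5, -4.1]
[0, 44.3, 27.0, 63.7, -0.6, -0.5, -5.1]
[0, 56.9, 34.2, 97.5, -0.6, -0.5, -5.1]
[0, 58.9, 34.2, 115.3, -0.5, 0.5, -5.1]
```

Request:
move_arm(targets=[[[0, 12, 8, 12, -0.2, -0.5, -2.1], [0, 28, 18, 35, -0.5, -0.5, -4.1], [0, 44, 27, 64, -0.6, -0.5, -5.1], [0, 57, 34, 97, -0.6, -0.5, -5.1], [0, 59, 34, 115, -0.5, 0.5, -5.1], [0, 59, 34, 115, -0.5, 0.5, -5.1], [0, 59, 34, 115, -0.5, 0.5, -5.1]]])

```text
clock: 22.92
tool_pos: [0.438, 0.2446, 0.1585]
eef_rot: [-0.002, 0.999, 0.001, 0.053]
contact_force: [0.2, -1.4, -1.6]
opening: 0.245
finger_force: 50.0
```

```bash
python3 bv.py g
python3 - <<'E'
from h import *
st=r.get_state(); print(st['tool_pos'])
seq([(438,244,157,180,-6),(448,244,164,180,0),(457,244,167,180,5),(466,244,168,180,10),(476,244,168,180,15),(485,244,168,180,20),(505,244,164,180,30),(525,244,161,180,40),(544,244,157,180,50)])
E
```

```text
22.925 [-130.714   252.6296  158.5235] [ 0.2322 -1.4198 -1.6491] [0.0775 0.0215 0.0277] [ 0.0627  0.9192 -1.3057  2.0561  1.1682  1.1071 -0.2514]
wrist [292.9, 229.2] 171 [-103.1695  226.9209   14.    ]
wrist [349.2, 232.0] 96 [-96.9057 278.9377  14.    ]
wrist [347.5, 253.8] 31 [-74.5697 276.572   14.    ]
scene [430.4, 312.1] 93 [-150.2397  242.0338   14.    ]
scene [425.8, 322.9] 30 [-124.9953  254.8692   14.    ]
[0.4378 0.2446 0.1587]
[0, 0.0, -0.6, 1.7, 0.1, 0.1, 0.2]
[0, -10.7, -0.7, -4.2, 0.1, 6.1, 0.2]
[0, -19.9, -0.7, -6.2, 0.1, 11.1, 0.2]
[0, -29.0, -0.7, -6.2, 0.1, 16.1, 0.2]
[0, -38.9, -0.8, -5.1, 0.1, 21.1, 0.2]
[0, -47.9, -0.8, -4.2, 0.1, 26.1, 0.2]
[0, -67.3, -0.9, 1.9, 0.0, 36.1, 0.2]
[0, -86.9, -1.0, 7.1, 0.0, 46.1, 0.2]
[0, -105.4, -1.1, 13.1, -0.0, 56.1, 0.3]
```

Request:
move_arm(targets=[[[0, -10.5, -0.7, -4, 0, 6, 0], [0, -20, -0.7, -6, 0, 11, 0], [0, -29, -0.7, -6, 0, 16, 0], [0, -39, -0.8, -5, 0, 21, 0], [0, -48, -0.8, -4, 0, 26, 0], [0, -58, -0.9, -1, 0, 31, 0], [0, -67.5, -0.9, 2, 0, 36, 0], [0, -87, -1, 7, 0, 46, 0], [0, -105.5, -1, 13, 0, 56, 0], [0, -105.5, -1, 13, 0, 56, 0]]])

```text
clock: 24.28
tool_pos: [0.546, 0.2443, 0.1527]
eef_rot: [0.002, 0.906, 0.001, -0.423]
contact_force: [-1.2, 0.3, -1.4]
opening: 0.248
finger_force: 50.0
```

Request:
move_arm(targets=[[[0, 0, 0, 0, 0, 0, 0], [0, 0, 0, 0, 0, 0, 0], [0, 0, 0, 0, 0, 0, 0], [0, 0, 0, 0, 0, 0, 0]]])

```text
clock: 24.78
tool_pos: [0.5433, 0.2439, 0.1565]
eef_rot: [-0.003, 0.907, -0.001, -0.422]
contact_force: [0.2, -0.5, -1.7]
opening: 0.245
finger_force: 50.0
```

```bash
python3 bv.py h
python3 - <<'E'
from h import *
st=r.get_state(); print(st['tool_pos'],delta([.544,.244,.157],down(180,50)))
seq([(544,244,170,180,50),(525,244,195,180,40),(510,244,220,180,30),(495,244,240,180,20),(480,244,255,180,10),(465,244,265,180,0)])
E
```

```text
24.775 [-25.731  244.5787 156.5487] [ 0.2358 -0.5367 -1.7288] [ 0.1056 -1.1096  0.0045] [-0.0794  1.3853 -1.1532  0.7299  0.5083  2.0711  0.7107]
wrist [338.9, 342.3] 205 [-34.7151 262.8426  14.    ]
wrist [302.6, 346.1] 53 [-33.3816 230.9502  14.    ]
wrist [291.1, 346.4] 9 [-33.7305 220.933   14.    ]
wrist [59.4, 419.4] 11 [16.8135 31.7779 14.    ]
scene [478.1, 38.0] 511 [-974.5336 -414.4365   14.    ]
[0.5433 0.244  0.1562] [ 0.1  0.  -1.  -0.2  0.1  0.2]
[0, 10.1, 0.0, -9.4, -0.2, 0.1, 0.2]
[0, 41.4, 0.2, -11.0, -0.2, -9.9, 0.3]
[0, 70.2, 0.3, -15.6, -0.2, -19.9, 0.3]
[0, 95.2, 0.4, -17.0, -0.2, -29.9, 0.3]
[0, 116.3, 0.5, -15.2, -0.1, -39.9, 0.3]
[0, 133.6, 0.5, -10.1, -0.1, -49.9, 0.3]
```

Request:
move_arm(targets=[[[0, 10, 0, -9.5, 0, 0, 0], [0, 41, 0, -11, 0, -10, 0], [0, 70, 0, -15.5, 0, -20, 0], [0, 95, 0, -17, 0, -30, 0], [0, 116, 0, -15, 0, -40, 0], [0, 133.5, 0, -10, 0, -50, 0], [0, 133.5, 0, -10, 0, -50, 0], [0, 133.5, 0, -10, 0, -50, 0]]])

```text
clock: 25.88
tool_pos: [0.4656, 0.2431, 0.2648]
eef_rot: [-0.002, 1.0, -0.0, 0.001]
contact_force: [0.4, 0.0, -2.6]
opening: 0.246
finger_force: 50.0
```

```bash
python3 bv.py i
python3 - <<'E'
from h import *
a=cv2.imread("pics/scene_i.png"); b=cv2.imread("pics/wrist_i.png"); im=r.snapshot("side")[:,:,::-1]
C=np.zeros((600,800,3),np.uint8)
C[:300,:400]=cv2.resize(a[210:360,260:460],(400,300)); C[:300,400:]=cv2.resize(im[200:350,230:430],(400,300)); C[300:,:400]=cv2.resize(b,(400,300))
C[300:,400:]=cv2.resize(a[300:375,360:460],(400,300))
cv2.imwrite("pics/i.png",C)
E
```

```text
25.875 [-103.2358  249.2529  264.7898] [ 0.4191  0.0204 -2.567 ] [ 0.0021 -0.1763  0.0006] [ 0.0928  0.7306 -1.195   1.7745  0.7412  1.1698  0.2415]
wrist [167.5, 300.3] 13 [23.5147 39.6659 14.    ]
scene [380.5, 332.5] 13 [-31.6795 215.4729  14.    ]
scene [385.6, 339.4] 21 [-30.7699 233.5013  14.    ]
scene [396.3, 347.1] 9 [-38.3011 259.2564  14.    ]
```

View pics/i.png

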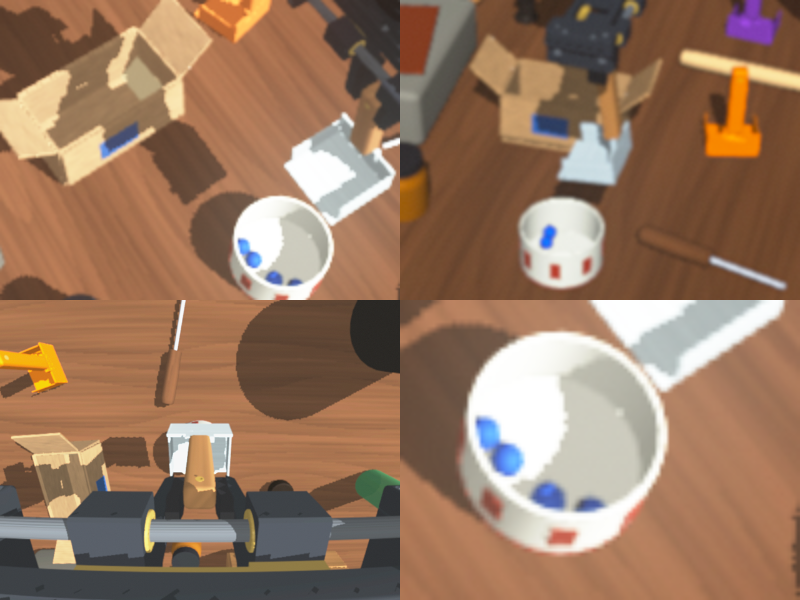

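All four beads are in the tin: the zoom shows blue at (487,432), (508,458), (549,495) and (590,505). The scoop and carton are empty, and both flaps are open. Next I'll set the scoop down on the clear patch at about (0.60, -0.14).

Run:
```python
from h import *
f=lambda t:(466+134*t,243-357*t,270+15*np.sin(np.pi*t),180-90*t,0)
seq([f(i/9) for i in range(1,10)])
```

```text
[0, -14.4, -40.4, -11.2, 0.1, -0.0, 10.1]
[0, -29.2, -80.1, -15.8, 0.1, -0.1, 20.1]
[0, -44.0, -119.8, -19.2, 0.1, -0.1, 30.1]
[0, -58.8, -159.5, -21.1, 0.1, -0.1, 40.1]
[0, -73.6, -199.2, -21.1, 0.1, -0.1, 50.1]
[0, -88.4, -238.9, -19.4, 0.1, -0.1, 60.1]
[0, -103.2, -278.6, -16.1, 0.0, -0.1, 70.1]
[0, -117.9, -318.3, -11.7, 0.0, -0.1, 80.1]
[0, -132.7, -358.0, -6.6, 0.0, -0.1, 90.1]
```

Request:
move_arm(targets=[[[0, -14.5, -40, -11, 0, 0, 10], [0, -29, -80, -16, 0, 0, 20], [0, -44, -120, -19, 0, 0, 30], [0, -59, -160, -21, 0, 0, 40], [0, -74, -200, -21, 0, 0, 50], [0, -88, -240, -20, 0, 0, 60], [0, -103, -280, -16, 0, 0, 70], [0, -118, -320, -12, 0, 0, 80], [0, -133, -358, -7, 0, 0, 90], [0, -133, -358, -7, 0, 0, 90]]])

```text
clock: 27.28
tool_pos: [0.6011, -0.1188, 0.2694]
eef_rot: [0.708, 0.706, -0.001, -0.0]
contact_force: [-0.0, -0.6, -2.3]
opening: 0.244
finger_force: 50.0
```

Request:
move_arm(targets=[[[0, 0, 0, 20, 0, 0, 0], [0, 0, 0, 60, 0, 0, 0], [0, 0, 0, 100, 0, 0, 0], [0, 0, 0, 130, 0, 0, 0], [0, 0, 0, 150, 0, 0, 0], [0, 0, 0, 160, 0, 0, 0], [0, 0, 0, 160, 0, 0, 0], [0, 0, 0, 160, 0, 0, 0]]])

```text
clock: 28.28
tool_pos: [0.6011, -0.1133, 0.1126]
eef_rot: [0.705, 0.709, 0.001, 0.001]
contact_force: [0.6, -0.1, -1.1]
opening: 0.244
finger_force: 50.0
```

Run:
```python
from h import *
st=r.get_state(); print(st['clock'],st['tool_pos'],st['contact_force'],delta([.6,-.114,.0983],down(90)),st['q'])
```

```text
28.275 [ 0.6011 -0.1133  0.1126] [ 0.575  -0.1495 -1.0889] [-0.7 -1.1 14.3  0.2 -0.   0.3] [ 0.482   0.8815 -0.6873  1.6839  0.7157  0.8411 -0.5171]
```

Request:
move_arm(targets=[[[0, 0, 0, 5, 0, 0, 0], [0, 0, 0, 10, 0, 0, 0], [0, 0, 0, 13, 0, 0, 0], [0, 0, 0, 15, 0, 0, 0], [0, 0, 0, 15.5, 0, 0, 0], [0, 0, 0, 15.5, 0, 0, 0]]])

```text
clock: 29.02
tool_pos: [0.6027, -0.1072, 0.1017]
eef_rot: [0.704, 0.71, 0.005, 0.001]
contact_force: [-8.3, 8.3, 32.0]
opening: 0.245
finger_force: 50.1
```

Run:
```python
from h import *
st=r.get_state(); print(st['clock'],st['tool_pos'],st['contact_force'],st['moment'],delta([.6,-.114,.0983],down(90)))
```

```text
29.025 [ 0.6027 -0.1072  0.1017] [-8.257   8.2561 31.9729] [ 1.267   1.8325 -0.094 ] [-6.8 -2.8  3.4  0.4 -0.4  0.5]
```

Request:
move_arm(targets=[[[0, 0, 0, -2, 0, 0, 0], [0, 0, 0, -4, 0, 0, 0], [0, 0, 0, -5, 0, 0, 0], [0, 0, 0, -5, 0, 0, 0]]])

```text
clock: 29.52
tool_pos: [0.602, -0.1103, 0.1029]
eef_rot: [0.704, 0.71, 0.003, 0.0]
contact_force: [-0.8, 4.8, 7.5]
opening: 0.243
finger_force: 49.9
```

Run:
```python
from h import *
st=r.get_state(); print(st['clock'],st['tool_pos'],st['contact_force'],st['moment'],delta([.6,-.114,.0983],down(90)))
```

```text
29.525 [ 0.602  -0.1103  0.1029] [-0.8188  4.7708  7.5098] [0.8638 0.0937 0.0629] [-3.7 -2.   4.6  0.3 -0.2  0.4]
```

Run:
```python
from h import *
im=r.snapshot("wrist")[:,:,::-1]; cv2.imwrite("pics/wrist_j.png",im)
for n in ("w3full","wrist_b","wrist_c","wrist_g","wrist_i","wrist_j"):
    im=cv2.imread(f"pics/{n}.png"); h=cv2.cvtColor(im,cv2.COLOR_BGR2HSV)
    m=cv2.inRange(h,(0,0,110),(180,60,255)); m[:, :265]=0; m[:,375:]=0; m[300:]=0
    k,lab,s,ce=cv2.connectedComponentsWithStats(m); i=1+s[1:,4].argmax(); print(n,s[i])
c=cam("wrist"); st=r.get_state(); T=Ro.from_quat(st['eef_rot']).as_matrix()
for p in (0,5,10,15):
    pts=[]
    for x,z in ((33,36),(33,0)):   # back wall top/bottom, scoop frame
        v=np.array([x-26,0,118-z]); q=Ro.from_euler('y',p,degrees=True).apply(v); q[2]-=19
        pts.append(st['tool_pos']+T@(q/1000))
    print(p,proj(c,pts)[:,1])
```

```text
w3full [ 268  220  104   66 4381]
wrist_b [ 268  218  104   67 4358]
wrist_c [ 266  197  108   86 5269]
wrist_g [ 265  197  109   89 5403]
wrist_i [ 265  193  108   90 5779]
wrist_j [ 265  202  107   81 5506]
0 [233.2935 220.5527]
5 [223.57   207.9794]
10 [213.9743 195.4247]
15 [204.5214 182.8788]
```

The scoop pitched about 7.5° mouth-down in the grip. I'll counter-tilt the tool so the scoop stands flat before releasing it.

Request:
move_arm(targets=[[[0, 0, 0, -6, 0, -2, 0], [0, 0, 0, -8, 0, -5, 0], [0, 0, 0, -8, 0, -8, 0], [0, 0, 0, -8, 0, -8, 0], [0, 0, 0, -3, 0, -8, 0], [0, 0, 0, -1, 0, -8, 0], [0, 0, 0, 0, 0, -8, 0], [0, 0, 0, 0, 0, -8, 0]]])

```text
clock: 30.58
tool_pos: [0.6001, -0.1138, 0.1008]
eef_rot: [0.704, 0.707, -0.049, 0.049]
contact_force: [0.1, 0.9, -1.2]
opening: 0.241
finger_force: 49.9
```

```bash
cat > chk.py <<'E'
from h import *
st=r.get_state(); T=Ro.from_quat(st['eef_rot']).as_matrix(); print(st['clock'],st['tool_pos'],st['contact_force'],st['opening'],'up in tool',T[2])
c=cam("wrist"); im=r.snapshot("wrist")[:,:,::-1]; h=cv2.cvtColor(im,cv2.COLOR_BGR2HSV)
m=cv2.inRange(h,(0,0,110),(180,60,255)); m[:, :265]=0; m[:,375:]=0; m[300:]=0
k,lab,s,ce=cv2.connectedComponentsWithStats(m); i=1+s[1:,4].argmax(); print(s[i])
for p in (0,5,7.5,10):
    q=Ro.from_euler('y',p,degrees=True).apply([7,0,118])-[0,0,19]; print(p,proj(c,st['tool_pos']+T@(q/1000))[:,1])
E
python3 chk.py
```

```text
30.575 [ 0.6001 -0.1138  0.1008] [ 0.0581  0.9214 -1.1845] 0.2406994539855854 up in tool [-0.1385  0.0007 -0.9904]
[ 265  203  106   80 5480]
0 [220.3781]
5 [207.8031]
7.5 [201.5231]
10 [195.2462]
```

Request:
move_arm(targets=[[[0, 0, 0, 1, 0, 0.5, 0], [0, 0, 0, 2, 0, 0.8, 0], [0, 0, 0, 2.5, 0, 0.8, 0], [0, 0, 0, 2.5, 0, 0.8, 0]]])

```text
clock: 31.12
tool_pos: [0.6002, -0.1139, 0.0985]
eef_rot: [0.704, 0.708, -0.044, 0.045]
contact_force: [-0.1, -0.3, -1.8]
opening: 0.247
finger_force: 49.9
```

```bash
python3 chk.py | head -2
```

```text
31.125 [ 0.6002 -0.1139  0.0985] [-0.0778 -0.3236 -1.782 ] 0.2474878778494104 up in tool [-0.1248  0.0008 -0.9922]
[ 265  203  106   80 5473]
```

Still in the air, so I'll keep lowering in small steps.

Request:
move_arm(targets=[[[0, 0, 0, 1, 0, 0, 0], [0, 0, 0, 1.5, 0, 0, 0], [0, 0, 0, 2, 0, 0, 0], [0, 0, 0, 2, 0, 0, 0]]])

```text
clock: 31.68
tool_pos: [0.6004, -0.114, 0.0982]
eef_rot: [0.704, 0.708, -0.044, 0.045]
contact_force: [-3.7, -0.5, 9.8]
opening: 0.24
finger_force: 49.9
```

```bash
python3 chk.py | head -2
```

```text
31.675 [ 0.6004 -0.114   0.0982] [-3.6503 -0.4615  9.8168] 0.24020080670995478 up in tool [-0.1258  0.0019 -0.9921]
[ 265  202  106   81 5465]
```

Request:
move_arm(targets=[[[0, 0, 0, -1.5, 0, 0, 0], [0, 0, 0, -1.5, 0, 0, 0], [0.7, 0, 0, -1.5, 0, 0, 0], [0.7, 0, 0, -1.5, 0, 0, 0], [0.7, 0, 0, -1.5, 0, 0, 0], [0.7, 0, 0, -1.5, 0, 0, 0], [0.7, 0, 0, -1.5, 0, 0, 0], [0.7, 0, 0, -1.5, 0, 0, 0], [0.7, 0, 0, -1.5, 0, 0, 0]]])

```text
clock: 32.85
tool_pos: [0.6002, -0.1139, 0.098]
eef_rot: [0.704, 0.708, -0.044, 0.045]
contact_force: [0.6, -0.1, -0.6]
opening: 0.701
finger_force: 0.0
```

Request:
move_arm(targets=[[[0.7, 0, 0, -15, 0, 0, 0], [0.7, 0, 0, -40, 0, 0, 0], [0.7, 0, 0, -80, 0, 0, 0], [0.7, 0, 0, -130, 0, 0, 0], [0.7, -40, 0, -170, 0, 0, 0], [0.7, -80, 0, -170, 0, 0, 0], [0.7, -100, 0, -170, 0, 0, 0], [0.7, -100, 0, -170, 0, 0, 0], [0.7, -100, 0, -170, 0, 0, 0]]])

```text
clock: 33.98
tool_pos: [0.6003, -0.1895, 0.2787]
eef_rot: [0.703, 0.709, -0.043, 0.044]
contact_force: [0.3, 0.7, 1.2]
opening: 0.7
finger_force: 0.0
```

Run:
```python
from h import *
st=r.get_state(); print(st['clock'],st['tool_pos'],st['contact_force'],st['opening'])
s,d,w=cam("scene"),cam("side"),cam("wrist"); ims={n:r.snapshot(n)[:,:,::-1] for n in ("scene","side","wrist")}
for n,c in (("scene",s),("side",d),("wrist",w)):
    im=ims[n]; cv2.imwrite(f"pics/{n}_end.png",im); h=cv2.cvtColor(im,cv2.COLOR_BGR2HSV)
    u=proj(c,[[.6,-.14,.01],[.6,-.114,.14],[.6,-.114,.06]]); print(n,u.round(0).tolist())
    x,y=u[0].astype(int)
    for nm,lo,hi in (("white",(0,0,140),(180,60,255)),("wood handle",(8,100,90),(20,255,255))):
        m=cv2.inRange(h,lo,hi); M=np.zeros_like(m); M[max(0,y-70):y+45,max(0,x-45):x+45]=m[max(0,y-70):y+45,max(0,x-45):x+45]
        k,lab,ss,ce=cv2.connectedComponentsWithStats(M)
        if k>1: i=1+ss[1:,4].argmax(); print(" ",nm,ss[i],ce[i].round(1))
    b=cv2.inRange(h,(108,150,40),(128,255,255)); k,lab,ss,ce=cv2.connectedComponentsWithStats(b); print("  blue",[(ce[i].round(0).tolist(),int(ss[i,4])) for i in range(1,k) if ss[i,4]>6])
```

```text
33.975 [ 0.6003 -0.1895  0.2787] [0.2649 0.7038 1.1687] 0.6999408156799226
scene [[277.0, 229.0], [277.0, 203.0], [281.0, 224.0]]
  white [261 213  37  34 575] [279.4 231.9]
  wood handle [ 232  158   90  115 7648] [270.8 204.3]
  blue [([487.0, 52.0], 1968), ([381.0, 333.0], 13), ([386.0, 340.0], 22), ([396.0, 347.0], 9)]
side [[324.0, 234.0], [322.0, 201.0], [322.0, 224.0]]
  white [310 225  28  11 119] [324.1 231.9]
  wood handle [ 279  174   90  104 7951] [323.9 228.9]
  blue [([304.0, 263.0], 105), ([304.0, 318.0], 36)]
wrist [[319.0, 124.0], [319.0, 108.0], [319.0, 103.0]]
  white [ 285   89   68   61 3200] [317.7 122.2]
  wood handle [ 274   54   90  115 4839] [318.6 115.3]
  blue []
```

Run:
```python
from h import *
c=cam("wrist"); u=proj(c,[[.6+a,b,z] for a in(-.035,.035) for b,z in((-.173,.002),(-.107,.036))]); print(u.round(0).tolist())
E=np.r_[u.min(0),u.max(0)]-[285,89,353,150]; print(E)
if abs(E).max()<6: print(r.finish_job())
```

```text
[[290.0, 151.0], [286.0, 94.0], [347.0, 151.0], [352.0, 95.0]]
[ 1.1056  4.9436 -0.9982  1.1882]
the job is handed in; nothing more can be done
None
```

I handed the job in at about 34 s of the 72 s: all four beads are in the tin, both carton flaps are open, and the scoop stands upright on the bench at about (0.60, -0.14), clear of the carton and released.

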